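# Move a double lid to the dowel box and hold up its outer lid

## Task

Swing the hasp fully off the lid catch, lift both lids together by the inner lid's post, which stands up through the outer lid's collar, and lower them as a nested pair into the open box of dowels until the inner lid sits on its ledge and the outer on the rim; let go of the post only there, do not drop them. Then lift the outer lid alone by its collar, leaving the inner lid seated and undisturbed, and finish still holding the outer lid still and level in the gripper, clear above the top of the post, ready for a handle to be screwed on. The hasp stays swung off, and the tools and fittings lying about are left where they are.

Things in the scene. Friction and masses are not known exactly. Their poses are not given: they have to be found in the camera images.
- hasp_box: empty plywood box that the pair of lids is hasped on to at the start: 150 mm (its x) by 170 mm (its y) and 55 mm high, fixed to the board. Origin under its centre, z up; the hasp is in the middle of its long front side (its -x side, roughly towards the robot). It stands left or right
- open_box: plywood box of the same size without lid or hasp, dowels in it, fixed to the board; origin under its centre. 150 mm (x) by 170 mm (y), rim 55 mm above the origin, walls 6 mm, mouth 138 mm (x) by 158 mm (y); a ledge runs round inside 10 mm below the rim, for the inner lid to sit on; nothing reaches above the ledge inside
- hasp (a joint): angle of the hasp, rad: 0 lying over the catch on the lid, 1.57 upright, 2.5 folded right out (stop). The hinge is lightly stiff (about 0.015 N m): it stays nearly where it is left when lying over the lid
- hasp_hinge (a point): middle of the hasp's hinge axis (fixed to the hasp box, 79 mm in front of its centre and 64 mm up); axes are those of the hasp box. The hinge axis runs along the box's y; the hasp swings up and over towards the box's -x
- hasp_tab (a point): middle of the upstanding finger tab at the hasp's free end: steel, 30 mm wide (along the hinge axis), 4 mm thick, top edge 10.5 mm beyond this point. With the hasp at 0 it is upright, this point 31 mm from the hinge axis towards the box's +x and 18 mm above it. It can be pinched across its 30 mm width and carried round the hinge, turning between the fingers
- outer_lid: the outer lid, plywood plate 150 mm (its x) by 170 mm (its y) by 6 mm with a square collar in the middle; origin under its centre. At the start it rests on the hasp box's rim, its top 3 mm below the hinge axis; its catch is a steel pin 6 mm thick, 9 mm high, 61 mm in front of its centre, in the slot of the hasp. About 0.16 kg
- inner_lid: the inner lid, plywood plate 131 mm (its x) by 151 mm (its y), 8 mm thick, lowest 3 mm stepped in 3 mm all round, with a square post in the middle; origin under its centre. It sits on the ledge inside a box, 3.5 mm free on each side, 2 mm below the outer lid, and so its origin 45 mm above the box's. About 0.16 kg
- inner_post (a point): centre of the exposed part of the inner lid's square post (16 x 16 mm, sides along the inner lid's x and y), 60 mm above the inner lid's underside. The exposed part reaches 14 mm up and 14 mm down from here, to the collar's top. Lifting the post lifts the outer lid too, resting on the inner after 2 mm of play. Seated in a box this point is 105 mm above the box's origin
- outer_collar (a point): centre of the outer lid's square collar, half-way up, 21 mm above the lid's underside; axes as the outer lid. The collar is 34 x 34 mm outside (sides along x and y), 15 mm up and down from here, standing on the plate; the inner lid's post passes up through it, 3 mm free on each side, and stands out 28 mm. Resting on a box's rim this point is 76 mm above the box's origin
- handle_a: chrome bar cabinet handle, loose, lying flat: bar 96 mm long, 11 mm thick, with two 30 mm legs; origin under the middle of the bar. A bystander, lying between the boxes
- handle_b: the second chrome cabinet handle, same size, at the back. A bystander
- corner_protector: matte grey plastic corner protector, three 45 mm plates, 42 mm high; origin under its centre. A bystander, between or in front of the boxes
- mallet: wooden mallet, loose: head 62 x 105 x 60 mm, handle 200 mm long towards its own -x; origin under the head. A bystander on the left
- spring_clamp: red spring clamp, 130 mm long, 22 mm high, lying flat at the back; origin under its pivot. A bystander
- screwdriver: screwdriver lying on the right, handle towards its own -x. A bystander
There are look-alikes about, which are no part of the job. What is shaped like the hasp_box but turquoise is not meant. Leave any red look-alike of the outer_lid alone.

How it is judged:
On the way, in this order (a step that is already met when the one before it is completed fails the run):
1. the hasp is swung off the catch, past upright, with the lids still on their box (value of joint hasp above 1.7 rad and z of inner_post in the frame of hasp_box below 0.11 m and horizontal distance between inner_post and hasp_box below 0.02 m), for 0.2 s.
2. both lids are nested on the open box, inner on the ledge, outer on the rim, and the post is let go (z of inner_post in the frame of open_box between 0.1025 and 0.1085 m and horizontal distance between inner_post and open_box below 0.008 m and angle between inner_post's own z axis and vertical below 0.035 rad and angle between the x axis of inner_post and the x axis of open_box, either way round below 0.1 rad and z of outer_collar in the frame of open_box below 0.08 m and horizontal distance between outer_collar and open_box below 0.014 m and contact force between the fingers and inner_lid below 0.1 N), for 0.2 s.
At the end, for the whole second after the job is handed in: inner lid seated in the open box (8 mm of centre, 3.5 mm of height, 2 degrees); outer lid held in the fingers, still, tilted under 11 degrees, collar centre over 45 mm above the exposed post's centre (underside 10 mm clear of it), touching no box or inner lid; hasp over 1.6 rad (z of inner_post in the frame of open_box between 0.1025 and 0.1085 m and horizontal distance between inner_post and open_box below 0.008 m and angle between inner_post's own z axis and vertical below 0.035 rad and angle between the x axis of inner_post and the x axis of open_box, either way round below 0.1 rad and z of outer_collar in the frame of inner_post above 0.045 m and contact force between the fingers and outer_lid above 1 N and contact force between the fingers and inner_lid below 0.1 N and contact force between outer_lid and inner_lid below 0.05 N and contact force between outer_lid and open_box below 0.05 N and contact force between outer_lid and hasp_box below 0.05 N and angle between outer_collar's own z axis and vertical below 0.2 rad and linear speed of outer_lid below 0.05 m/s and value of joint hasp above 1.6 rad); the arm keeps its last pose, push and grip.
It fails at once if the lids came apart while the inner lid was not seated in the open box, or the inner lid came up with the outer (z of outer_collar in the frame of inner_post above -0.02 m and not (z of inner_post in the frame of open_box below 0.1095 m and horizontal distance between inner_post and open_box below 0.012 m)).
It fails at once if the lids were let go above the open box and dropped (horizontal distance between inner_post and open_box below 0.08 m and z of inner_post in the frame of open_box above 0.115 m and contact force between each of the fingers, open_box and inner_lid below 0.05 N and contact force between open_box and outer_lid below 0.05 N).
It fails at once if a tool or fitting lying about was moved more than 40 mm (distance of any of handle_a, handle_b, corner_protector, mallet, spring_clamp, screwdriver from where it was at the start of the episode above 0.04 m).
It also fails if it takes over 61 s, if anything falls off the work surface, if the arm or the gripper's body presses on something with over 40 N, if the wrist force passes 120 N, or if a joint passes its speed limit or range.

## Robot

A 6-joint arm with a two-finger parallel gripper is mounted at the origin on the work surface. World frame = base frame: x ahead of the robot, y to its left, z up, the work surface at z = 0. Lengths are in m, angles in rad, forces in N, time in s.
With the tool pointing down it reaches from about 0.4 to 0.825 m from the base axis. Payload 7 kg.
Tool frame: the origin (TCP) lies at the very end of the fingers, on their centre line; the grasp point (between the pads) lies 19 mm behind it (arm.pinch_z is the z of the grasp point in the tool frame, in m); z points along the fingers, y is the direction in which the jaws open and shut (so a half turn about z gives the same grasp; the last joint's range is limited). The gripper opens to 88 mm and grips with 3 to 60 N. Pads are 19 mm wide; open, the fingers measure 130 mm over their backs; the gripper's body (78 mm by 193 mm) begins 47 mm behind the grasp point.
Start: joints at [-0.974, 0.359, 0.012, 0, -1.224, -0.288], TCP at [0.205, -0.643, 0.227] pointing down, gripper open.
Joint ranges: [-3.07, 3.07], [-1.43, 2.12], [-1.02, 1.25], [-3.03, 1.67], [-3.05, -0], [-3.03, 3.03]. Speed limits (rad/s): [2.39, 2.39, 3.01, 3.14, 3.14, 3.14].

## Interface

Orientations are given as [roll, pitch, yaw] about the fixed x, y, z axes, in that order (R = Rz(yaw) Ry(pitch) Rx(roll)).
In Python, from station import arm gives the robot as it stands.
- The arm moves only by the tool drive_tool, never from a script. Its argument "targets" is a list of rows, each a list of 6 numbers: the shift along the world's x, y, z in units of 0.04 m (1.0 is 0.04 m), then the turn, a rotation vector about the world's x, y, z in units of 6 degrees (1.0 is 6 degrees). In form: [[x, y, z, wx, wy, wz], ...]. A call has 1 to 5 rows; each row shifts and turns the commanded pose from where the row before left it; what a row does not reach is not made up. A row lasts 1/8 s, in which the tool goes at most 62.5 mm and 10.7 degrees, less where a joint would pass 70% of its speed; a pose out of reach is approached as far as the arm can. A call with a number of a shift or a turn outside -1 to 1 is refused whole. A call with a gripper value outside its range is refused whole. "claw" is the opening, from 0 (shut) to 1 (fully open), set as the call begins (left out, the last holds). The fingers move at their own pace and stop on an object; "newtons" is the grip in N (left out, the last holds). Time passes only in rows, so rows that do not move let the fingers close. It gives the time, the measured TCP pose, the force and the opening at its end, in the units of the state.
- arm.get_state(): the state, without advancing time (a new reading comes with each control period).
- arm.grab_frame(name): name is "side" or "top"; returns (picture, depth): 400x640x3 uint8, red, green, blue; 400x640 float32, m along the optical axis (not along the pixel's ray), 0 where there is no reading.
- arm.get_calibration(name): a dict with "mtx" (3x3 intrinsics, pixels), "origin" and "rotation" of the camera in the world. Camera axes: x right, y up, looking along -z (the intrinsics and any distortion apply to the point x, -y, -z); pixel columns grow to the right and rows downward; lengths in m; the calibration is good to about 2 mm. A picture is of the moment at which its call begins. get_calibration takes no time and is no camera call.
- arm.job_done(): hands the job in, once; it reports no verdict.
Trained networks look in the newest picture that a camera, given by its name, has taken for a name from the list of things; names that differ only in an ending like _2 or _b are one class to them, and where a whole thing is asked for, a point or a joint stands for the part that bears it (a point fixed in the world has none). Each returns a list of dicts, best first, with "score" (0 to 1); they miss things now and then, are a little off and sometimes report something else, mostly with a low value. They report only what shows in the picture. A call takes as long as a camera call. They do not tell look-alikes from the thing itself.
- arm.search_frame(target, camera): "point" ([x, y, z] in m, in the coordinates of the camera as it stood for that picture, good to about 4 mm: the middle of the surface that is visible of it).
- arm.cut_out(target, camera): "pixels" (400x640 bool, what is visible of it).
- arm.landmark_of(target, camera): "point" ([x, y, z] in m, in the coordinates of the camera as it stood for that picture, good to about 4 mm: a listed point, or the origin of a listed thing).
The state is a dict: "t": time; "q": joint angles; "qd": joint speeds; "joint_efforts": joint torques, N m; "eef_pos": TCP position; "ee_rot": TCP orientation; "force": force on the tool from outside, world axes, zero at the start; "moment": the same for the moment, N m; "width": finger opening in m.
Only numpy, scipy, OpenCV 4.12 (cv2) and the standard library are available. Lean on these libraries where they do the work, as an engineer would, in place of code of your own. Each camera call takes 0.05 s, during which the arm holds its last target. There are 200 camera calls.

## Working session

There is one attempt and no reset: what is moved stays moved. The work goes in short steps, Python scripts to look and compute and a tool call to move; the robot and the scene stay as the last step left them, time stands still between calls to the robot, and variables do not carry over. Pictures are saved under pics/ and viewed, about 8 in all and at most 12, crops included, and the job is handed in when it is done.

Besides the shell and the picture viewer there is one more tool, called after ">>>" as a command line: name --pt "numbers of a row" for each row, then --argument value for the rest. drive_tool: Moves the arm, as the interface text tells. Shifts and turns lie within -1 to 1; 1 stands for 0.04 m of shift or 6 degrees of turn. Its arguments: {"type":"object","properties":{"targets":{"type":"array"},"claw":{"type":"number"},"newtons":{"type":"number"}},"required":["targets"]}

```bash
mkdir -p pics; cat > h.py <<'E'
import numpy as np, cv2
from station import arm
def cal(c):
    k=arm.get_calibration(c); return np.array(k["mtx"]),np.array(k["origin"]),np.array(k["rotation"])
def w(c,p):
    K,o,R=cal(c); return o+R@np.array(p)
def pix(c,p):
    K,o,R=cal(c); q=R.T@(np.array(p)-o); q=K@np.array([q[0],-q[1],-q[2]]); return q[:2]/q[2]
def cloud(c,d):
    K,o,R=cal(c); v,u=np.mgrid[:d.shape[0],:d.shape[1]]
    P=np.stack([(u-K[0,2])/K[0,0]*d,-(v-K[1,2])/K[1,1]*d,-d],-1)
    return P@R.T+o
E
python3 - <<'E'
from h import *
ims=[]
for c in("top","side"):
    im,d=arm.grab_frame(c); np.savez(f"{c}0.npz",im=im,d=d); cv2.imwrite(f"pics/{c}0.png",im[...,::-1])
    print(c,cal(c))
    for n in["hasp_box","open_box","hasp_hinge","hasp_tab","outer_lid","inner_post","outer_collar","handle_a","corner_protector","mallet","screwdriver","spring_clamp"]:
        for r in arm.landmark_of(n,c)[:3]:
            p=w(c,r["point"]); print(n,round(r["score"],2),p.round(3),pix(c,p).round(0))
print(arm.get_state(),arm.pinch_z)
E
```

```text
top (array([[430.5823837 ,   0.        , 324.01643625],
       [  0.        , 430.5823837 , 202.36080004],
       [  0.        ,   0.        ,   1.        ]]), array([ 0.33078396, -0.08403882,  1.31149024]), array([ 0.1255438 ,  0.01328297, -1.57355683]))Traceback (most recent call last):
  File "<stdin>", line 8, in <module>
  File "h.py", line 8, in pix
    K,o,R=cal(c); q=R.T@(np.array(p)-o); q=K@np.array([q[0],-q[1],-q[2]]); return q[:2]/q[2]
                                                       ~^^^
IndexError: invalid index to scalar variable.
```

```bash
ls pics
```

```text
top0.png
```

View pics/top0.png

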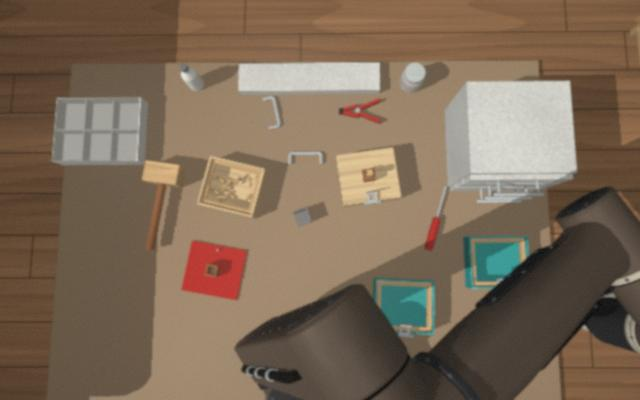

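The top view shows the lidded hasp box (plywood) at px (370,177) with its hasp at (373,197). The open box of dowels is at (232,186). The turquoise look-alikes are at (405,305) and (497,262), and the red lid look-alike at (215,270). Camera rotation is rpy, so I'm fixing the helper.

```bash
sed -i 's/,np.array(k\["rotation"\])/,Rot.from_euler("xyz",k["rotation"]).as_matrix()/; 1a from scipy.spatial.transform import Rotation as Rot' h.py
python3 - <<'E'
from h import *
for c in("top","side"):
    im,d=arm.grab_frame(c); np.savez(f"{c}0.npz",im=im,d=d); cv2.imwrite(f"pics/{c}0.png",im[...,::-1])
    print(c,cal(c)[1])
    for n in["hasp_box","open_box","hasp_hinge","hasp_tab","outer_lid","inner_post","outer_collar","handle_a","corner_protector","mallet","screwdriver"]:
        for r in arm.landmark_of(n,c)[:3]:
            p=w(c,r["point"]); print(n,round(r["score"],2),p.round(3),pix(c,p).round(0))
    # lid / rim rectangles from depth
    P=cloud(c,d)
    for nm,ctr,z0,z1 in (("lid",(370,177),.050,.072),("open",(232,186),.048,.065)):
        if c=="top":
            m=(P[...,2]>z0)&(P[...,2]<z1)&(d>0); v,u=np.mgrid[:400,:640]; m&=(abs(u-ctr[0])<45)&(abs(v-ctr[1])<42)
            q=P[m]; r=cv2.minAreaRect(q[:,:2].astype(np.float32)*1000); print(nm,m.sum(),np.median(q[:,2]),r)
print(arm.get_state(),arm.pinch_z)
E
```

```text
top [ 0.33078396 -0.08403882  1.31149024]
hasp_box 0.92 [ 0.192 -0.298  0.002] [402. 304.]
hasp_box 0.81 [ 0.569 -0.199 -0.   ] [367. 179.]
hasp_box 0.69 [ 0.316 -0.574  0.002] [493. 261.]
open_box 0.79 [ 0.54   0.209 -0.003] [235. 189.]
open_box 0.22 [ 0.447 -0.406 -0.   ] [435. 218.]
open_box 0.17 [0.788 0.079 0.001] [277. 111.]
hasp_hinge 0.74 [ 0.113 -0.291  0.063] [404. 335.]
hasp_hinge 0.63 [ 0.49  -0.208  0.067] [372. 201.]
hasp_hinge 0.61 [ 0.236 -0.573  0.067] [503. 290.]
hasp_tab 0.61 [ 0.517 -0.2    0.086] [370. 191.]
hasp_tab 0.47 [ 0.141 -0.293  0.081] [406. 326.]
outer_lid 0.69 [ 0.493 -0.208  0.061] [372. 201.]
outer_lid 0.66 [ 0.571 -0.199  0.054] [368. 175.]
outer_lid 0.56 [ 0.287  0.267 -0.   ] [214. 272.]
inner_post 0.53 [ 0.569 -0.199  0.104] [370. 172.]
inner_post 0.31 [ 0.568 -0.198  0.054] [368. 176.]
outer_collar 0.75 [0.294 0.266 0.023] [212. 270.]
outer_collar 0.63 [ 0.568 -0.199  0.073] [369. 175.]
handle_a 0.5 [ 0.789  0.08  -0.002] [277. 111.]
handle_a 0.49 [ 0.652 -0.008  0.   ] [305. 153.]
corner_protector 0.57 [ 0.449 -0.001 -0.001] [302. 218.]
mallet 
[... 1485 characters left out ...]
rewdriver 0.69 [ 0.452 -0.407  0.002] [345. 178.]
{'t': 1.3, 'q': array([-9.73935102e-01,  3.58597535e-01,  1.19060869e-02, -9.37220535e-06,
       -1.22411733e+00, -2.88091937e-01]), 'qd': array([ 0.00045465, -0.00082839, -0.00076734,  0.00051056,  0.00029011,
       -0.00045314]), 'joint_efforts': array([ 7.59712893e-04, -5.82386577e+01,  2.93302828e+01,  7.00230673e+00,
        1.23830038e-02, -4.51016376e-05]), 'eef_pos': array([ 0.20509422, -0.64305921,  0.2265638 ]), 'ee_rot': array([ 3.14157821e+00,  4.91291290e-06, -2.83282655e+00]), 'force': array([-0.80743032,  0.05038869,  0.62830834]), 'moment': array([ 0.02875129, -0.01685112, -0.02869932]), 'width': 0.08758918815422001} -0.0188
```

View pics/side0.png

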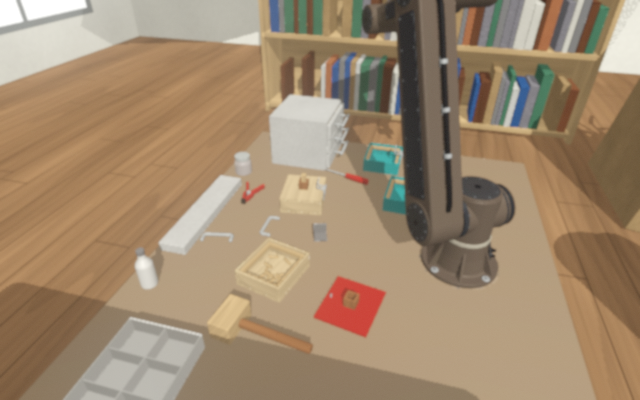

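The side view agrees: plywood hasp box at (303,187), open box at (273,268), red lid at (350,305) and turquoise boxes at (385,160) and (400,195). Only the plywood box carries the lidded pair with post, so that is the hasp box. Next I refine the poses and confirm it in a crop.

```bash
cat >> h.py <<'E'
from scipy.optimize import minimize
def fitrect(q,w0=.150,h0=.170,yaw0=0.,c0=None):
    """known-size rectangle: tightest yaw/centre covering points (trimmed)"""
    best=None
    for y in np.radians(np.arange(np.degrees(yaw0)-12,np.degrees(yaw0)+12,.25)):
        R=np.array([[np.cos(y),-np.sin(y)],[np.sin(y),np.cos(y)]]); l=q@R
        lo,hi=np.percentile(l,.7,axis=0),np.percentile(l,99.3,axis=0)
        a=np.prod(hi-lo)
        if best is None or a<best[0]: best=(a,y,R@((lo+hi)/2),hi-lo)
    return np.degrees(best[1]),best[2],best[3]
E
python3 - <<'E'
from h import *
F={c:np.load(c+"0.npz") for c in("top","side")}
for c in F:
    P=cloud(c,F[c]["d"])
    for nm,ctr,yaw,z0,z1 in(("lid",(.569,-.199),.12,.054,.070),("open",(.54,.208),-.24,.048,.064)):
        X=P[...,:2]-ctr; y=yaw
        lx=X@[np.cos(y),np.sin(y)]; ly=X@[-np.sin(y),np.cos(y)]
        m=(abs(lx)<.095)&(abs(ly)<.105)&(P[...,2]>z0)&(P[...,2]<z1)
        if nm=="lid": m&=~((lx<-.05)&(abs(ly)<.035))&(abs(lx)<.088)
        print(c,nm,m.sum(),np.median(P[m][:,2]).round(4),fitrect(P[m][:,:2],yaw0=yaw))
    X=P[...,:2]-(.569,-.199)
    m=(np.hypot(X[...,0],X[...,1])<.04)&(P[...,2]>.110)&(P[...,2]<.13)
    print(c,"post top",m.sum(),P[m].mean(0).round(4) if m.any() else 0)
    m=(np.hypot(*(P[...,:2]-(.519,-.204)).transpose(2,0,1))<.025)&(P[...,2]>.076)
    print(c,"tab",m.sum(),P[m].mean(0).round(4),P[m][:,2].max())
a=cv2.resize(F["top"]["im"][135:215,325:415],None,fx=5,fy=5,interpolation=cv2.INTER_CUBIC)
b=cv2.resize(F["side"]["im"][165:220,270:340],None,fx=5,fy=5,interpolation=cv2.INTER_CUBIC)
o=np.zeros((400,800,3),np.uint8); o[:400,:450]=a; o[:275,450:]=b; cv2.imwrite("pics/crop.png",o[...,::-1])
E
```

```text
top lid 2521 0.0616 (np.float64(7.125493541569879), array([ 0.56682165, -0.19899495]), array([0.14832481, 0.16830371]))
top open 588 0.0543 (np.float64(-14.000987083139755), array([0.53965861, 0.20759078]), array([0.14957977, 0.17012644]))
top post top 37 [ 0.5653 -0.1981  0.1183]
top tab 22 [ 0.5132 -0.2051  0.0963] 0.10413202221346429
side lid 867 0.0633 (np.float64(7.375493541569879), array([ 0.56696932, -0.19695622]), array([0.14854163, 0.17370071]))
side open 667 0.0546 (np.float64(-14.000987083139755), array([0.53949717, 0.20877801]), array([0.15105692, 0.17206705]))
side post top 20 [ 0.5652 -0.195   0.1177]
side tab 14 [ 0.5134 -0.1975  0.0923] 0.10309838354914591
```

View pics/crop.png

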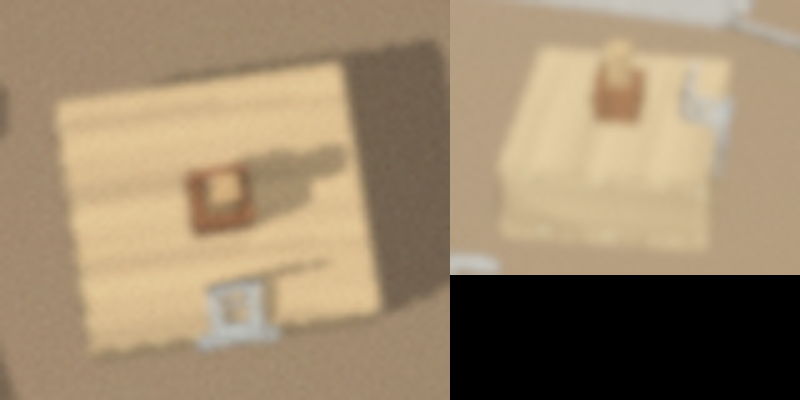

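The crop confirms it: plywood box, yaw about 7°, post through the brown collar at crop (222,187), hasp over the catch at (238,305). Moving to above the tab.

>>> drive_tool --pt "0.71 1 0 0 0 -0.16" --pt "0.71 1 0 0 0 -0.16" --pt "0.71 1 0 0 0 -0.16" --pt "0.71 1 0 0 0 -0.16" --pt "0.71 1 0 0 0 -0.16" --claw 0.6 --newtons 20

```text
t: 1.92
eef_pos: [0.3479, -0.4418, 0.2268]
ee_rot: [-3.141, 0.0, -2.917]
force: [-0.0, -0.9, -0.8]
width: 0.0528
```

>>> drive_tool --pt "0.71 1 0 0 0 -0.16" --pt "0.71 1 0 0 0 -0.16" --pt "0.71 1 0 0 0 -0.16" --pt "0.71 1 0 0 0 -0.16" --pt "0.71 1 0 0 0 -0.16"

```text
t: 2.55
eef_pos: [0.49, -0.2416, 0.2269]
ee_rot: [-3.141, 0.001, -3.001]
force: [0.7, 0.1, 0.4]
width: 0.0528
```

>>> drive_tool --pt "0.7 0.98 -0.5 0 0 -0.15" --pt "0 0 -0.5 0 0 0" --pt "0 0 0 0 0 0"

```text
t: 2.92
eef_pos: [0.5164, -0.2032, 0.1852]
ee_rot: [3.141, -0.003, -3.015]
force: [-0.5, -1.0, 0.8]
width: 0.0527
```

>>> drive_tool --pt "0.03 0 -0.9 0 0 0" --pt "0 0 -0.9 0 0 0" --pt "0 0 -0.6 0 0 0" --pt "0 0 -0.4 0 0 0" --pt "0 0 0 0 0 0"

```text
t: 3.55
eef_pos: [0.5179, -0.2043, 0.0743]
ee_rot: [3.141, -0.001, -3.017]
force: [-0.9, -0.4, -0.8]
width: 0.0526
```

>>> drive_tool --pt "0 0 0 0 0 0" --pt "0 0 0 0 0 0" --pt "0 0 0 0 0 0" --pt "0 0 0 0 0 0" --claw 0 --newtons 12

```text
t: 4.05
eef_pos: [0.519, -0.2041, 0.0753]
ee_rot: [-3.141, 0.001, -3.016]
force: [0.4, -1.8, 2.4]
width: 0.0299
```

>>> drive_tool --pt "-0.141 -0.018 0.185 0 0 0" --pt "-0.184 -0.023 0.143 0 0 0" --pt "-0.216 -0.027 0.088 0 0 0" --pt "-0.228 -0.029 0.03 0 0 0" --pt "0 0 0 0 0 0"

```text
t: 4.68
eef_pos: [0.4872, -0.2084, 0.0929]
ee_rot: [-3.141, 0.001, -3.016]
force: [1.5, -5.7, -1.2]
width: 0.03
```

>>> drive_tool --pt "-0.231 -0.029 -0.03 0 0 0" --pt "-0.216 -0.027 -0.09 0 0 0" --pt "-0.184 -0.023 -0.143 0 0 0" --pt "-0.141 -0.018 -0.185 0 0 0" --pt "0 0 0 0 0 0"

```text
t: 5.3
eef_pos: [0.4573, -0.2126, 0.0753]
ee_rot: [-3.14, 0.002, -3.015]
force: [3.0, -7.1, -0.8]
width: 0.0298
```

>>> drive_tool --pt "-0.09 -0.011 -0.215 0 0 0" --pt "0 0 0 0 0 0"

```text
t: 5.55
eef_pos: [0.4537, -0.213, 0.0666]
ee_rot: [-3.14, 0.002, -3.015]
force: [1.9, -8.4, -0.6]
width: 0.0299
```

>>> drive_tool --pt "0 0 0 0 0 0" --pt "0 0 0 0 0 0" --pt "0 0 0.8 0 0 0" --pt "0 0 1 0 0 0" --pt "0 0 0.9 0 0 0" --claw 0.5

```text
t: 6.18
eef_pos: [0.4526, -0.2117, 0.1751]
ee_rot: [3.141, -0.0, -3.016]
force: [1.2, -0.3, -0.9]
width: 0.0441
```

```bash
python3 - <<'E'
from h import *
for c in("top","side"):
    im,d=arm.grab_frame(c); np.savez(f"{c}1.npz",im=im,d=d); cv2.imwrite(f"pics/{c}1.png",im[...,::-1])
    for n in["hasp_tab","inner_post","outer_collar"]:
        for r in arm.landmark_of(n,c)[:3]:
            p=w(c,r["point"]); print(c,n,round(r["score"],2),p.round(3),pix(c,p).round(0))
print(arm.get_state()["eef_pos"])
cv2.imwrite("pics/crop1.png",cv2.resize(im[130:270,230:400],None,fx=4,fy=4,interpolation=cv2.INTER_CUBIC)[...,::-1])
E
```

```text
top hasp_tab 0.63 [ 0.142 -0.293  0.082] [406. 325.]
top hasp_tab 0.51 [ 0.274 -0.572  0.084] [504. 277.]
top inner_post 0.57 [ 0.654 -0.009 -0.001] [305. 153.]
top outer_collar 0.72 [0.295 0.268 0.021] [211. 269.]
side hasp_tab 0.61 [ 0.457 -0.216  0.076] [334. 186.]
side hasp_tab 0.52 [ 0.491 -0.211  0.062] [324. 188.]
side hasp_tab 0.51 [ 0.27  -0.571  0.079] [395. 149.]
side inner_post 0.6 [ 0.575 -0.197  0.079] [302. 183.]
side inner_post 0.45 [ 0.569 -0.197  0.103] [303. 178.]
side outer_collar 0.7 [0.29  0.263 0.021] [352. 300.]
side outer_collar 0.7 [ 0.451 -0.001 -0.002] [320. 238.]
side outer_collar 0.65 [ 0.573 -0.198  0.079] [302. 183.]
[ 0.45233479 -0.21186853  0.1728088 ]
```

View pics/crop1.png

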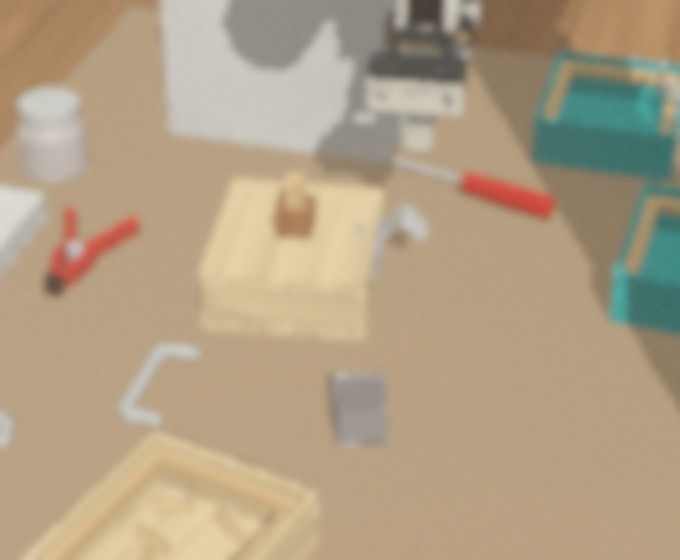

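The hasp at crop (400,225) lies folded out beyond the front edge, with the lids still in place. Going to the post.

>>> drive_tool --pt "0.95 0.12 0 0 0 0" --pt "0.95 0.12 0 0 0 0" --pt "0.96 0.12 0 0 0 0" --pt "0 0 -0.6 0 0 0" --pt "0 0 -0.5 0 0 0"

```text
t: 7.2
eef_pos: [0.5671, -0.1974, 0.1276]
ee_rot: [3.141, -0.003, -3.016]
force: [-0.3, -0.7, 0.1]
width: 0.0435
```

>>> drive_tool --pt "0 0 -0.5 0 0 0" --pt "0 0 -0.33 0 0 0" --pt "0 0 0 0 0 0" --pt "0 0 0 0 0 0"

```text
t: 7.7
eef_pos: [0.5679, -0.1978, 0.0972]
ee_rot: [-3.141, 0.0, -3.016]
force: [0.0, 1.0, 0.2]
width: 0.0439
```

>>> drive_tool --pt "0 0 -0.07 0 0 0" --pt "0 0 0 0 0 0" --pt "0 0 0 0 0 0" --pt "0 0 0 0 0 0" --pt "0 0 0 0 0 0" --claw 0 --newtons 45

```text
t: 8.32
eef_pos: [0.5676, -0.1976, 0.0941]
ee_rot: [-3.141, 0.0, -3.016]
force: [-1.4, 0.8, 3.8]
width: 0.0157
```

>>> drive_tool --pt "0 0 0.25 0 0 0" --pt "0 0 0.25 0 0 0" --pt "0 0 0 0 0 0"

```text
t: 8.7
eef_pos: [0.5681, -0.1977, 0.115]
ee_rot: [-3.141, 0.002, -3.016]
force: [0.0, -0.6, -3.2]
width: 0.0161
```

>>> drive_tool --pt "0 0 0.5 0 0 0" --pt "0 0.3 0.8 0 0 -0.1" --pt "-0.06 0.7 0.7 0 0 -0.27" --pt "-0.08 0.95 0 0 0 -0.35" --pt "-0.08 0.95 0 0 0 -0.35"

```text
t: 9.32
eef_pos: [0.5583, -0.0807, 0.1941]
ee_rot: [3.141, 0.0, -3.13]
force: [-0.0, 0.4, -4.0]
width: 0.0157
```

>>> drive_tool --pt "-0.08 0.95 0 0 0 -0.35" --pt "-0.08 0.95 0 0 0 -0.35" --pt "-0.08 0.95 0 0 0 -0.35" --pt "-0.08 0.95 0 0 0 -0.35" --pt "-0.08 0.95 0 0 0 -0.35"

```text
t: 9.95
eef_pos: [0.5422, 0.1095, 0.1937]
ee_rot: [3.141, -0.0, 2.97]
force: [0.0, -0.1, -3.1]
width: 0.0155
```

>>> drive_tool --pt "-0.05 0.8 0 0 0 -0.3" --pt "-0.03 0.5 0 0 0 -0.25" --pt "0 0.24 0 0 0 -0.15" --pt "0 0 0 0 0 0" --pt "0 0 0 0 0 0"

```text
t: 10.58
eef_pos: [0.5394, 0.1692, 0.1938]
ee_rot: [-3.141, -0.0, 2.898]
force: [0.1, -0.5, -3.6]
width: 0.0158
```

```bash
python3 - <<'E'
from h import *
for c in("top","side"):
    im,d=arm.grab_frame(c); np.savez(f"{c}2.npz",im=im,d=d)
    for n in["inner_post","outer_collar","outer_lid","open_box"]:
        for r in arm.landmark_of(n,c)[:3]:
            p=w(c,r["point"]); print(c,n,round(r["score"],2),p.round(3),pix(c,p).round(0))
    P=cloud(c,d); m=(abs(P[...,0]-.54)<.12)&(abs(P[...,1]-.208)<.12)&(P[...,2]>.13)&(P[...,2]<.19)
    q=P[m]; print(m.sum(), np.percentile(q[:,2],[5,50,95]) if len(q) else 0, fitrect(q[:,:2],yaw0=-.244) if len(q)>20 else 0)
a=np.load("top2.npz")["im"][140:230,180:290]; b=im[180:310,220:340]
o=np.zeros((520,800,3),np.uint8); o[:327,:400]=cv2.resize(a,(400,327)); o[:433,400:]=cv2.resize(b,(400,433)); cv2.imwrite("pics/crop2.png",o[...,::-1])
print(arm.get_state())
E
```

```text
top outer_collar 0.73 [0.539 0.164 0.173] [237. 179.]
top outer_collar 0.61 [0.294 0.271 0.022] [210. 270.]
top outer_lid 0.79 [0.537 0.163 0.15 ] [239. 181.]
top outer_lid 0.73 [ 0.292  0.265 -0.002] [215. 270.]
1363 [0.15552347 0.15914082 0.1627952 ] (np.float64(-12.480170201192088), array([0.5375838 , 0.16497961]), array([0.14867893, 0.16772242]))
side inner_post 0.7 [ 0.458 -0.216  0.079] [333. 185.]
side inner_post 0.38 [0.537 0.171 0.202] [276. 214.]
side outer_collar 0.94 [0.54  0.167 0.176] [276. 220.]
side outer_collar 0.78 [0.291 0.264 0.018] [352. 301.]
side outer_lid 0.83 [0.541 0.165 0.156] [276. 225.]
side outer_lid 0.74 [0.291 0.267 0.002] [351. 305.]
side outer_lid 0.7 [ 0.49  -0.21   0.064] [324. 188.]
side open_box 0.72 [0.54  0.208 0.001] [274. 274.]
1714 [0.15741261 0.16063271 0.17178869] (np.float64(-12.980170201192088), array([0.53783416, 0.16709361]), array([0.14892975, 0.16812949]))
{'t': 11.075, 'q': array([ 6.50921921e-01,  2.03966866e-01, -2.80659978e-01, -2.58435929e-05,
       -1.08614591e+00, -2.46492055e+00]), 'qd': array([ 0.00120382,  0.00147961, -0.00288232, -0.00166476,  0.00016136,
        0.00036763]), 'joint_efforts': array([-5.07648219e-02, -4.60730410e+01,  2.89318478e+01,  7.07867861e+00,
       -8.35102005e-02,  2.21409064e-03]), 'eef_pos': array([0.53949342, 0.16982301, 0.19390278]), 'ee_rot': array([ 3.14155995e+00, -3.06564058e-06,  2.89837831e+00]), 'force': array([ 0.54858185,  0.40395263, -3.7063673 ]), 'moment': array([-0.06545218, -0.02115538, -0.01844521]), 'width': 0.01577725651513897}
```

View pics/crop2.png

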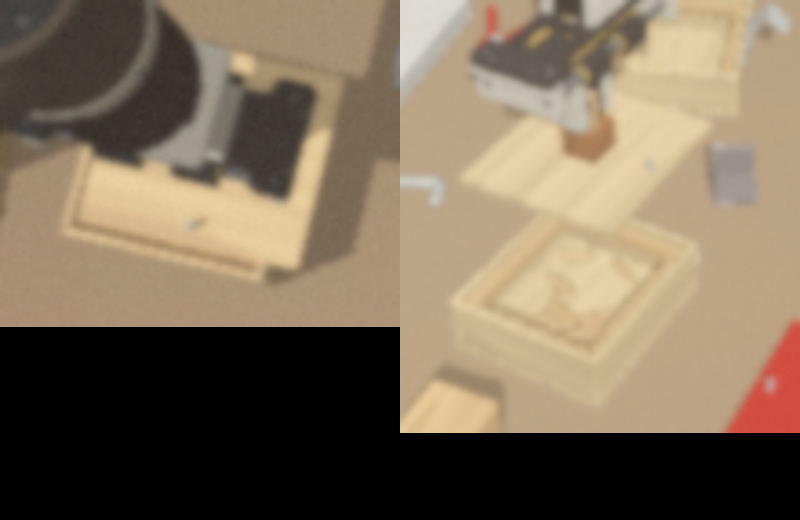

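The held pair is level (collar at crop (588,137)) and about 40 mm short of the open box in y. The outer lid sits a few mm to -y of the post, which is within its collar play. Finishing the approach.

>>> drive_tool --pt "0.03 0.4 0 0 0 0" --pt "0 0.36 -0.2 0 0 0" --pt "0 0.2 -0.5 0 0 0" --pt "0 0 -0.7 0 0 0" --pt "0 0 -0.5 0 0 0"

```text
t: 11.7
eef_pos: [0.54, 0.2092, 0.116]
ee_rot: [-3.141, -0.001, 2.899]
force: [0.0, 0.0, -3.4]
width: 0.016
```

>>> drive_tool --pt "0 0 0 0 0 0" --pt "0 0 0 0 0 0"

```text
t: 11.95
eef_pos: [0.5411, 0.2091, 0.1184]
ee_rot: [3.141, 0.001, 2.899]
force: [-0.5, -0.1, -3.6]
width: 0.016
```

```bash
python3 - <<'E'
from h import *
for c in("top","side"):
    im,d=arm.grab_frame(c); np.savez(f"{c}3.npz",im=im,d=d)
    P=cloud(c,d); m=(abs(P[...,0]-.54)<.12)&(abs(P[...,1]-.208)<.12)&(P[...,2]>.068)&(P[...,2]<.085)
    q=P[m]; A=np.c_[q[:,:2]-[.54,.208],np.ones(len(q))]; print(c,m.sum(),np.linalg.lstsq(A,q[:,2],rcond=None)[0].round(4),fitrect(q[:,:2],yaw0=-.244))
    m=(abs(P[...,0]-.54)<.12)&(abs(P[...,1]-.208)<.12)&(P[...,2]>.045)&(P[...,2]<.06); print("rim pts",m.sum())
a=np.load("top3.npz")["im"][140:230,180:290]; b=im[205:315,220:330]
o=np.zeros((400,800,3),np.uint8); o[:327,:400]=cv2.resize(a,(400,327)); o[:400,400:]=cv2.resize(b,(400,400)); cv2.imwrite("pics/crop3.png",o[...,::-1])
print(arm.get_state()["eef_pos"],arm.get_state()["force"])
E
```

```text
top 929 [-0.      0.0008  0.0826] (np.float64(-13.480170201192088), array([0.53949395, 0.20304895]), array([0.14928874, 0.16772409]))
rim pts 94
side 728 [ 0.0046 -0.0072  0.0837] (np.float64(-13.730170201192088), array([0.5395489, 0.2047733]), array([0.15010717, 0.17160752]))
rim pts 530
[0.54128089 0.20901781 0.1188997 ] [ 0.56803416 -0.27453246 -2.73047085]
```

View pics/crop3.png

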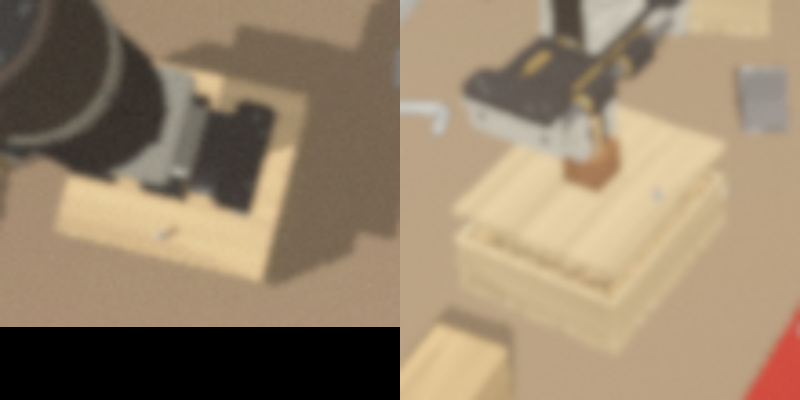

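>>> drive_tool --pt "0 0 -0.2 0 0 0" --pt "0 0 -0.12 0 0 0" --pt "0 0 -0.08 0 0 0" --pt "0 0 0 0 0 0"

```text
t: 12.55
eef_pos: [0.5405, 0.2082, 0.1015]
ee_rot: [-3.141, -0.0, 2.898]
force: [0.3, -0.1, -3.1]
width: 0.0157
```

>>> drive_tool --pt "0 0 -0.08 0 0 0" --pt "0 0 -0.05 0 0 0" --pt "0 0 0 0 0 0"

```text
t: 12.92
eef_pos: [0.5406, 0.2083, 0.0965]
ee_rot: [-3.141, -0.0, 2.899]
force: [0.5, -0.2, -2.6]
width: 0.0161
```

>>> drive_tool --pt "0 0 -0.04 0 0 0" --pt "0 0 -0.025 0 0 0" --pt "0 0 0 0 0 0" --pt "0 0 0 0 0 0"

```text
t: 13.42
eef_pos: [0.5407, 0.2084, 0.0942]
ee_rot: [3.141, 0.0, 2.899]
force: [0.2, -0.2, -0.9]
width: 0.0158
```

>>> drive_tool --pt "0 0 -0.025 0 0 0" --pt "0 0 -0.02 0 0 0" --pt "0 0 0 0 0 0" --pt "0 0 0 0 0 0"

```text
t: 13.92
eef_pos: [0.5408, 0.2084, 0.0941]
ee_rot: [3.141, 0.001, 2.899]
force: [-7.3, -1.4, 13.3]
width: 0.0153
```

>>> drive_tool --pt "0 0 0.025 0 0 0" --pt "0 0 0 0 0 0"

```text
t: 14.18
eef_pos: [0.5408, 0.2084, 0.0941]
ee_rot: [3.141, 0.001, 2.899]
force: [-4.0, -0.3, 8.3]
width: 0.0157
```

>>> drive_tool --pt "0 0 0 0 0 0" --pt "0 0 0 0 0 0" --pt "0 0 0 0 0 0" --pt "0 0 0 0 0 0" --claw 0.6

```text
t: 14.68
eef_pos: [0.5407, 0.2083, 0.0931]
ee_rot: [-3.141, -0.0, 2.899]
force: [-0.1, -0.1, -0.3]
width: 0.0492
```

>>> drive_tool --pt "0 0 0.5 0 0 0" --pt "0 0 0.7 0 0 0" --pt "0 0 0.7 0 0 0" --pt "-0.5 -0.8 0.3 0 0 0" --pt "-0.5 -0.9 0 0 0 0"

```text
t: 15.3
eef_pos: [0.5008, 0.1402, 0.1822]
ee_rot: [3.14, 0.001, 2.899]
force: [0.0, -0.1, -0.6]
width: 0.0525
```

>>> drive_tool --pt "-0.5 -0.9 0 0 0 0" --pt "-0.3 -0.9 0 0 0 0" --pt "0 0 0 0 0 0"

```text
t: 15.68
eef_pos: [0.4676, 0.0666, 0.1816]
ee_rot: [3.141, 0.0, 2.897]
force: [-0.2, -0.1, -0.1]
width: 0.0529
```

```bash
python3 - <<'E'
from h import *
for c in("top","side"):
    im,d=arm.grab_frame(c); np.savez(f"{c}4.npz",im=im,d=d)
    for n in["inner_post","outer_collar"]:
        for r in arm.landmark_of(n,c)[:3]:
            p=w(c,r["point"]); print(c,n,round(r["score"],2),p.round(3),pix(c,p).round(0))
    P=cloud(c,d); m=(abs(P[...,0]-.54)<.12)&(abs(P[...,1]-.208)<.12)&(P[...,2]>.055)&(P[...,2]<.07)
    q=P[m]; A=np.c_[q[:,:2]-[.54,.208],np.ones(len(q))]; print(c,m.sum(),np.linalg.lstsq(A,q[:,2],rcond=None)[0].round(4),fitrect(q[:,:2],yaw0=-.244))
    m=(abs(P[...,0]-.54)<.04)&(abs(P[...,1]-.208)<.04)&(P[...,2]>.11)&(P[...,2]<.13);print("post top",m.sum(),P[m].mean(0).round(4))
    m=(abs(P[...,0]-.54)<.04)&(abs(P[...,1]-.208)<.04)&(P[...,2]>.085)&(P[...,2]<.097);print("collar top",m.sum(),P[m].mean(0).round(4))
a=np.load("top4.npz")["im"][140:230,180:290]; b=im[205:315,220:330]
o=np.zeros((400,800,3),np.uint8); o[:327,:400]=cv2.resize(a,(400,327)); o[:400,400:]=cv2.resize(b,(400,400)); cv2.imwrite("pics/crop4.png",o[...,::-1])
print(arm.get_state()["t"],arm.get_state()["eef_pos"],arm.get_state()["force"])
E
```

```text
top outer_collar 0.89 [0.294 0.268 0.02 ] [212. 269.]
top 94 [ 0.0379 -0.0555  0.0616] (np.float64(-25.980170201192088), array([0.5366658 , 0.20547833]), array([0.117857  , 0.19845733]))
post top 0 [nan nan nan]
collar top 0 [nan nan nan]
side inner_post 0.45 [0.54  0.211 0.102] [272. 249.]
side outer_collar 0.96 [0.288 0.261 0.019] [353. 300.]
side outer_collar 0.84 [0.544 0.204 0.077] [272. 254.]
side 1991 [ 0.0018 -0.0074  0.0624] (np.float64(-13.230170201192088), array([0.53923661, 0.20621611]), array([0.15043777, 0.17418965]))
post top 37 [0.5389 0.2092 0.1179]
collar top 88 [0.536  0.2108 0.0916]
15.975 [0.46901898 0.0689757  0.18118075] [ 0.5433263  -0.51444584  0.1751737 ]<stdin>:9: RuntimeWarning: Mean of empty slice.
  ret = um.true_divide(
<stdin>:10: RuntimeWarning: Mean of empty slice.
```

View pics/crop4.png

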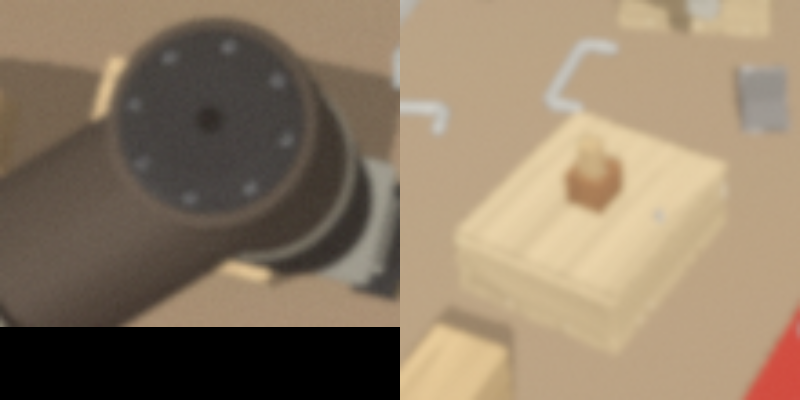

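The lids are nested flush on the open box (collar at crop (595,182), rims aligned). The post top reads 117.9 mm against 117.7 mm when seated before, so the inner lid is on its ledge. Now the collar.

>>> drive_tool --pt "0.45 0.9 0 0 0 0" --pt "0.45 0.9 0 0 0 0" --pt "0.45 0.9 0 0 0 0" --pt "0.44 0.78 0 0 0 0" --pt "0 0 0 0 0 0" --claw 0.8 --newtons 25

```text
t: 16.6
eef_pos: [0.5411, 0.21, 0.1802]
ee_rot: [-3.141, -0.001, 2.901]
force: [-0.6, 0.3, 1.0]
width: 0.0701
```

>>> drive_tool --pt "0 0 -0.5 0 0 0" --pt "0 0 -0.5 0 0 0" --pt "0 0 0 0 0 0"

```text
t: 16.98
eef_pos: [0.5391, 0.2068, 0.1397]
ee_rot: [-3.139, -0.002, 2.899]
force: [-0.1, 0.0, 0.5]
width: 0.07
```

>>> drive_tool --pt "0 0 -0.7 0 0 0" --pt "0 0 -0.6 0 0 0" --pt "0 0 -0.45 0 0 0" --pt "0 0 0 0 0 0" --pt "0 0 0 0 0 0"

```text
t: 17.6
eef_pos: [0.5409, 0.2079, 0.0725]
ee_rot: [3.141, 0.001, 2.899]
force: [-0.5, -0.7, 0.9]
width: 0.07
```

>>> drive_tool --pt "0 0.015 -0.12 0 0 0" --pt "0 0 0 0 0 0" --pt "0 0 0 0 0 0"

```text
t: 17.98
eef_pos: [0.5404, 0.2082, 0.0667]
ee_rot: [3.141, 0.0, 2.899]
force: [-0.4, -0.2, 0.4]
width: 0.0705
```

>>> drive_tool --pt "0 0 0 0 0 0" --pt "0 0 0 0 0 0" --pt "0 0 0 0 0 0" --pt "0 0 0 0 0 0" --pt "0 0 0 0 0 0" --claw 0

```text
t: 18.6
eef_pos: [0.5402, 0.2079, 0.0665]
ee_rot: [-3.141, -0.0, 2.898]
force: [-1.4, 0.1, 0.8]
width: 0.034
```

Gripped at 34 mm with almost no side force. Lifting slowly past the post.

>>> drive_tool --pt "0 0 0.12 0 0 0" --pt "0 0 0.15 0 0 0" --pt "0 0 0.15 0 0 0" --pt "0 0 0 0 0 0"

```text
t: 19.1
eef_pos: [0.5406, 0.2085, 0.084]
ee_rot: [3.141, 0.001, 2.899]
force: [-1.0, 0.5, -1.8]
width: 0.034
```

>>> drive_tool --pt "0 0 0.25 0 0 0" --pt "0 0 0.3 0 0 0" --pt "0 0 0.3 0 0 0" --pt "0 0 0.3 0 0 0" --pt "0 0 0.3 0 0 0"

```text
t: 19.73
eef_pos: [0.5403, 0.2082, 0.1423]
ee_rot: [3.141, 0.0, 2.899]
force: [-0.5, 0.5, -3.1]
width: 0.0337
```

>>> drive_tool --pt "0 0 0.3 0 0 0" --pt "0 0 0.3 0 0 0" --pt "0 0 0 0 0 0" --pt "0 0 0 0 0 0"

```text
t: 20.23
eef_pos: [0.54, 0.208, 0.1649]
ee_rot: [-3.141, -0.0, 2.898]
force: [0.3, -0.4, -0.7]
width: 0.0339
```

```bash
python3 - <<'E'
from h import *
for c in("top","side"):
    im,d=arm.grab_frame(c); np.savez(f"{c}5.npz",im=im,d=d)
    for n in["inner_post","outer_collar","hasp_tab","handle_a","corner_protector","mallet","screwdriver"]:
        for r in arm.landmark_of(n,c)[:2]:
            p=w(c,r["point"]); print(c,n,round(r["score"],2),p.round(3),pix(c,p).round(0))
    P=cloud(c,d)
    for nm,a,b in(("lid",.125,.165),("post",.105,.124),("inner",.045,.060)):
        m=(abs(P[...,0]-.54)<.12)&(abs(P[...,1]-.208)<.12)&(P[...,2]>a)&(P[...,2]<b)
        q=P[m]
        if len(q)>20: A=np.c_[q[:,:2]-[.54,.208],np.ones(len(q))]; print(nm,len(q),np.linalg.lstsq(A,q[:,2],rcond=None)[0].round(4),np.percentile(q[:,2],[5,50,95]).round(4))
b=im[165:315,210:360]
cv2.imwrite("pics/crop5.png",cv2.resize(b,(600,600),interpolation=cv2.INTER_CUBIC)[...,::-1])
s=arm.get_state();print(s["t"],s["eef_pos"],s["force"],s["width"],abs(s["qd"]).max())
E
```

```text
top outer_collar 0.75 [0.294 0.269 0.018] [211. 269.]
top outer_collar 0.64 [0.541 0.208 0.173] [221. 178.]
top hasp_tab 0.69 [ 0.456 -0.212  0.072] [374. 213.]
top hasp_tab 0.65 [ 0.273 -0.574  0.082] [505. 277.]
top handle_a 0.7 [0.787 0.08  0.   ] [277. 111.]
top handle_a 0.45 [ 0.653 -0.007 -0.001] [305. 153.]
top corner_protector 0.61 [ 0.448 -0.004 -0.   ] [303. 218.]
top corner_protector 0.39 [0.541 0.208 0.173] [221. 178.]
top mallet 0.81 [ 0.582  0.421 -0.   ] [167. 176.]
top screwdriver 0.7 [ 0.448 -0.406 -0.002] [435. 218.]
lid 1437 [0.0013 0.0015 0.16  ] [0.1564 0.1599 0.1633]
inner 442 [0.003  0.0125 0.0546] [0.0475 0.0543 0.0586]
side inner_post 0.71 [0.539 0.207 0.106] [273. 248.]
side outer_collar 0.86 [0.289 0.262 0.02 ] [352. 300.]
side outer_collar 0.62 [0.545 0.208 0.176] [269. 228.]
side hasp_tab 0.54 [ 0.148 -0.298  0.084] [420. 184.]
side hasp_tab 0.53 [ 0.459 -0.214  0.08 ] [333. 185.]
side handle_a 0.64 [0.79  0.082 0.001] [218. 235.]
side handle_a 0.33 [0.538 0.202 0.044] [275. 262.]
side corner_protector 0.62 [ 0.455 -0.003  0.001] [319. 237.]
side mallet 0.66 [ 0.581  0.417 -0.001] [232. 326.]
side screwdriver 0.45 [ 0.452 -0.406  0.001] [345. 178.]
lid 1558 [ 0.0027 -0.0046  0.1611] [0.1581 0.1611 0.1635]
inner 1710 [ 0.0055 -0.0088  0.0546] [0.0489 0.0548 0.0577]
21.025 [0.54029821 0.20813803 0.16530454] [-0.01883298  1.01320378 -2.5339422 ] 0.03406012052321064 0.0008059282299760769
```

View pics/crop5.png

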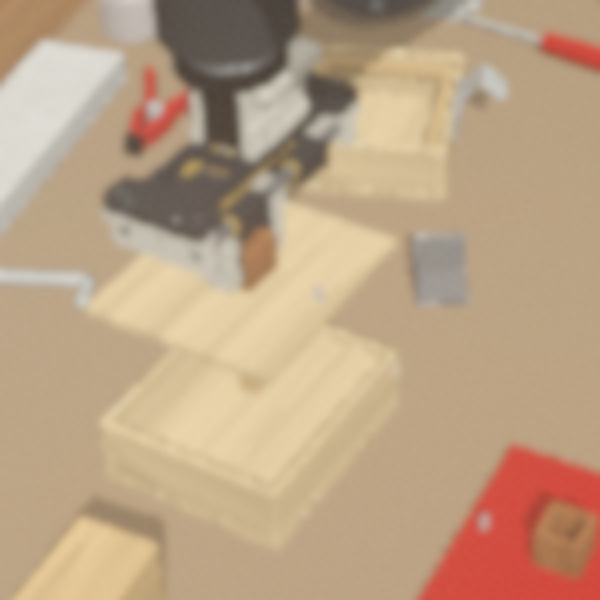

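The outer lid is held level at about z 0.154 (underside) with the collar centre about 70 mm above the post centre. The inner lid stays seated in the box (crop (250,420)), the hasp is still out and the bystanders are unmoved. Handing in.

```bash
python3 -c "
from station import arm
print(arm.job_done())"
```

```text
the job is handed in; nothing more can be done
None
```

I handed the job in at about 21 s of the 61 s allowed; no verdict is reported back.

**What I did:**
- I swung the hasp off to about 2.36 rad.
- I lifted both lids by the post, lowered them into the open box and let go once they were seated.
- I then lifted the outer lid alone by its collar, and the arm is still holding it.

**Last checks:**
- **Outer lid:** the jaws are at 34 mm on the collar and the lid is level to within 0.3°. Its collar centre is about 70 mm above the post centre, and the arm is still.
- **Inner lid:** it appears seated. The post top read 117.9 mm after placing, against 117.7 mm when seated in the hasp box. After the outer lid came off, the side view put the post centre within about 2 mm of the box centre, at 106 mm height.
- **Hasp:** it is still folded out.
- **Tools and fittings:** handle_a, the second handle, the corner protector, the mallet and the screwdriver were within about 6 mm of their starting positions, which is detector noise. I did not measure the spring clamp again; it only shows in the last picture.

**Disagreements:**
- During the carry, the outer lid sat 3–5 mm to one side of the post, about what the collar's 3 mm play allows. The collar grip centred it again.
- Seating pressed down with up to about 13 N for a moment. I backed that off before letting go.

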